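# Put away the cake-stall press weights in order of size

## Robot

A 6-joint arm with a two-finger parallel gripper is mounted at the origin on the work surface. World frame = base frame: x ahead of the robot, y to its left, z up, the work surface at z = 0. Lengths are in m, angles in rad, forces in N, time in s.
With the tool pointing down it reaches from about 0.35 to 0.975 m from the base axis. Payload 4.9 kg.
Tool frame: the origin (TCP) lies between the finger pads; the fingertips stand 19 mm ahead of it and the grasp point (between the pads) is the TCP; z points along the fingers, y is the direction in which the jaws open and shut (so a half turn about z gives the same grasp; the last joint's range is limited). The gripper opens to 85 mm and grips with 20 to 120 N. Pads are 22 mm wide; open, the fingers measure 114 mm over their backs; the gripper's body (76 mm by 85 mm) begins 54 mm behind the grasp point. The pads swing forward as they close: fully open they stand 13 mm farther back than shut.
Start: joints at [1.106, 0.053, 1.613, -0, 1.476, -0.119], TCP at [0.212, 0.588, 0.25] pointing down, gripper open.
Joint ranges: [-3.01, 3.01], [-1.01, 2.22], [0.06, 2.58], [-1.02, 4.17], [0.09, 2.62], [-3.14, 3.14]. Speed limits (rad/s): [2.57, 2.57, 3.14, 3.14, 3.14, 3.14].

## Interface

Orientations are given as a unit quaternion [w, x, y, z].
In Python, from plant import state, grab_frame, calibration, job_done gives the robot as it stands. The module is installed in compiled form; this text tells all that it offers.
- The arm moves only by the tool servo_tool, never from a script. Its argument "deltas" is a list that holds one entry, the list of rows, each a list of 5 numbers: the finger opening in mm, from 0 to 85.4, then the shift along the world's x, y, z in mm, then the turn about the world's z in units of 6 degrees (1.0 is 6 degrees). A call has 1 to 5 rows; each row is the pose to reach, as a shift and turn from the pose commanded when the call began; what a row does not reach only later rows make up. A row lasts 1/8 s, in which the tool goes at most 62.5 mm and 10.7 degrees, less where a joint would pass 70% of its speed; a pose out of reach is approached as far as the arm can. A call with a gripper value outside its range is refused whole. The fingers move at their own pace and stop on an object; the grip force is fixed at half the most. Time passes only in rows, so rows that repeat a pose let the fingers close. It gives the time, the measured TCP pose, the force and the opening at its end, in the units of the state.
- state(): the state, without advancing time (a new reading comes with each control period).
- grab_frame(name): name is "side" or "top" or "wrist"; returns the picture (400x640x3 uint8, red, green, blue); there is no depth.
- calibration(name): a dict with "intrinsics" (3x3 intrinsics, pixels), "k1" (the pictures are not rectified: a ray, as slopes to the right and down, at radius r is drawn at 1 + k1 r^2 times it, then the intrinsics apply), "world_from_camera" (4x4, takes a point from camera to world coordinates). Camera axes: x right, y down, z forward; pixel columns grow to the right and rows downward; lengths in m; the calibration is good to about 2 mm. A picture is of the moment at which its call begins: read the wrist's pose just before it. calibration takes no time and is no camera call; for the wrist camera it gives the pose at the moment of the call.
- job_done(): hands the job in, once; it reports no verdict.
The state is a dict: "time": time; "joint_pos": joint angles; "joint_vel": joint speeds; "joint_efforts": joint torques, N m; "tool_pos": TCP position; "tool_rot": TCP orientation; "contact_force": force on the tool from outside, world axes, zero at the start; "ft_torque": the same for the moment, N m; "gripper_width": opening from 0.0 (shut) to 1.0 (fully open).
Only numpy, scipy, OpenCV 4.12 (cv2) and the standard library are available. Lean on these libraries where they do the work, as an engineer would, in place of code of your own. Each camera call takes 0.05 s, during which the arm holds its last target.

## Task

Put the four press weights away on the brass-ringed seats of the row, upright and centred, one to a seat, in order of size: the smallest on the seat next to the blue tile, the largest farthest from it. Lay the griddle scraper flat and fully home in the scraper-shaped cut-out of the blue tile. Set everything down without dropping it or tipping a weight over, and let go.

Things in the scene. Friction and masses are not known exactly. Their poses are not given: they have to be found in the camera images.
- weight_36_mid (a point): Loose press weight: dark cast-iron disc 36 mm across and 14 mm thick with an upright light-wood handle, 22 mm across and 44 mm tall, on its centre; 58 mm tall overall, under 0.6 kg. This point is on its axis half-way up, 29 mm above its underside; z is up along the handle. Gripped from above by the handle, fingertips staying above the disc.
- weight_48_mid (a point): Loose press weight: dark cast-iron disc 48 mm across and 14 mm thick with an upright light-wood handle, 22 mm across and 44 mm tall, on its centre; 58 mm tall overall, under 0.6 kg. This point is on its axis half-way up, 29 mm above its underside; z is up along the handle. Gripped from above by the handle, fingertips staying above the disc.
- weight_60_mid (a point): Loose press weight: dark cast-iron disc 60 mm across and 14 mm thick with an upright light-wood handle, 22 mm across and 44 mm tall, on its centre; 58 mm tall overall, under 0.6 kg. This point is on its axis half-way up, 29 mm above its underside; z is up along the handle. Gripped from above by the handle, fingertips staying above the disc.
- weight_72_mid (a point): Loose press weight: dark cast-iron disc 72 mm across and 14 mm thick with an upright light-wood handle, 22 mm across and 44 mm tall, on its centre; 58 mm tall overall, under 0.6 kg. This point is on its axis half-way up, 29 mm above its underside; z is up along the handle. Gripped from above by the handle, fingertips staying above the disc.
- scraper_mid (a point): Loose griddle scraper lying flat, about 0.13 kg: dark-wood handle 70 long x 24 wide x 32 mm tall, and a steel blade 42 long x 50 wide x 5 mm thick in line at its front, flush with its underside. This point is near its balance point, on the centre line, 16 mm above its underside; +x is towards the blade: the handle spans x -45 to +25 mm, the blade +25 to +67 mm, y is across.
- seat_a: One of four identical fixed seats: grey 88 mm square plate with a flat brass ring 82 mm across. Origin: centre of its underside; its flat top is 6 mm higher, 12 mm above the table. The seats stand 92 mm apart in a row along their y axis, in an order of letters that changes; behind them (x +50 to +60 mm) is a rail 18 mm high above the table.
- seat_b: One of four identical fixed seats: grey 88 mm square plate with a flat brass ring 82 mm across. Origin: centre of its underside; its flat top is 6 mm higher, 12 mm above the table. The seats stand 92 mm apart in a row along their y axis, in an order of letters that changes; behind them (x +50 to +60 mm) is a rail 18 mm high above the table.
- seat_c: One of four identical fixed seats: grey 88 mm square plate with a flat brass ring 82 mm across. Origin: centre of its underside; its flat top is 6 mm higher, 12 mm above the table. The seats stand 92 mm apart in a row along their y axis, in an order of letters that changes; behind them (x +50 to +60 mm) is a rail 18 mm high above the table.
- seat_d: One of four identical fixed seats: grey 88 mm square plate with a flat brass ring 82 mm across. Origin: centre of its underside; its flat top is 6 mm higher, 12 mm above the table. The seats stand 92 mm apart in a row along their y axis, in an order of letters that changes; behind them (x +50 to +60 mm) is a rail 18 mm high above the table.
- slot (a point): Fixed blue tile, 140 x 72 x 15 mm, at either end of the row (plain wooden twin at the other), 84 mm from the nearest seat centre. T-shaped cut-out, yellow floor, 7 mm deep, of the scraper outline plus 4.5 to 5 mm all round. This point: on the cavity floor, 8 mm above the table, below where the scraper point belongs. +x: where the blade points when seated; parallel to the seats x axes.
Mind the look-alikes: they are no part of the job. What is shaped like the part that bears weight_60_mid but red is not meant.

How it is judged:
At the end, for the whole second after the job is handed in: Weights upright, within 12 mm of seat centres, growing 36, 48, 60, 72 mm away from the blue tile; scraper flat on the floor of its cut-out (within 3.5 mm), its point within 10 mm of the slot point, aligned within 0.25 rad; all released and at rest ((horizontal distance between weight_36_mid and seat_a below 0.012 m or horizontal distance between weight_36_mid and seat_b below 0.012 m or horizontal distance between weight_36_mid and seat_c below 0.012 m or horizontal distance between weight_36_mid and seat_d below 0.012 m) and horizontal distance between weight_36_mid and slot below 0.13 m and height (world z) of weight_36_mid between 0.036 and 0.046 m and angle between each of weight_36_mid, weight_48_mid, weight_60_mid, weight_72_mid's own z axis and vertical below 0.12 rad and linear speed of each of weight_36, weight_48, weight_60, weight_72, scraper below 0.02 m/s and (horizontal distance between weight_48_mid and seat_a below 0.012 m or horizontal distance between weight_48_mid and seat_b below 0.012 m or horizontal distance between weight_48_mid and seat_c below 0.012 m or horizontal distance between weight_48_mid and seat_d below 0.012 m) and horizontal distance between weight_48_mid and slot between 0.13 and 0.222 m and height (world z) of weight_48_mid between 0.036 and 0.046 m and (horizontal distance between weight_60_mid and seat_a below 0.012 m or horizontal distance between weight_60_mid and seat_b below 0.012 m or horizontal distance between weight_60_mid and seat_c below 0.012 m or horizontal distance between weight_60_mid and seat_d below 0.012 m) and horizontal distance between weight_60_mid and slot between 0.222 and 0.314 m and height (world z) of weight_60_mid between 0.036 and 0.046 m and (horizontal distance between weight_72_mid and seat_a below 0.012 m or horizontal distance between weight_72_mid and seat_b below 0.012 m or horizontal distance between weight_72_mid and seat_c below 0.012 m or horizontal distance between weight_72_mid and seat_d below 0.012 m) and horizontal distance between weight_72_mid and slot between 0.314 and 0.42 m and height (world z) of weight_72_mid between 0.036 and 0.046 m and horizontal distance between scraper_mid and slot below 0.01 m and z of scraper_mid in the frame of slot below 0.0195 m and angle between scraper_mid's own z axis and vertical below 0.08 rad and angle between the x axis of scraper_mid and the x axis of slot, either way round below 0.25 rad); the robot touches nothing.
It fails at once if a press weight is tipped over (angle between any of weight_36_mid, weight_48_mid, weight_60_mid, weight_72_mid's own z axis and vertical above 0.7 rad).
It fails at once if a press weight or the scraper is let fall (moves faster than 0.7 m/s out of the fingers) ((linear speed of weight_36 above 0.7 m/s and contact force between weight_36 and the fingers below 0.1 N) or (linear speed of weight_48 above 0.7 m/s and contact force between weight_48 and the fingers below 0.1 N) or (linear speed of weight_60 above 0.7 m/s and contact force between weight_60 and the fingers below 0.1 N) or (linear speed of weight_72 above 0.7 m/s and contact force between weight_72 and the fingers below 0.1 N) or (linear speed of scraper above 0.7 m/s and contact force between scraper and the fingers below 0.1 N)).
It also fails if it takes over 118 s, if anything falls off the work surface, if the arm or the gripper's body presses on something with over 40 N, if the wrist force passes 120 N, or if a joint passes its speed limit or range.

## Working session

There is one attempt and no reset: what is moved stays moved. The work goes in short steps, Python scripts to look and compute and a tool call to move; the robot and the scene stay as the last step left them, time stands still between calls to the robot, and variables do not carry over. Pictures are saved under pics/ and viewed, and the job is handed in when it is done.

Besides the shell and the picture viewer there is one more tool, called in YAML: its name, and indented under it one key for each argument. servo_tool: Moves the arm, as the interface text tells. Its arguments: {"type":"object","properties":{"deltas":{"type":"array","items":{"type":"array","items":{"type":"array","items":{"type":"number"}}}}},"required":["deltas"]}

```bash
mkdir -p pics; cat > h.py <<'E'
import numpy as np, cv2
from plant import state, grab_frame, calibration, job_done
def save(n,f,crop=None,scale=1):
    im=cv2.cvtColor(f,cv2.COLOR_RGB2BGR)
    if crop: x0,y0,x1,y1=crop; im=im[y0:y1,x0:x1]
    if scale!=1: im=cv2.resize(im,None,fx=scale,fy=scale,interpolation=cv2.INTER_CUBIC)
    cv2.imwrite('pics/'+n+'.png',im)
def p2w(c,uv,z):
    K=np.array(c['intrinsics']);k=c['k1'];T=np.array(c['world_from_camera'])
    uv=np.atleast_2d(uv).astype(float)
    d=np.c_[(uv[:,0]-K[0,2])/K[0,0],(uv[:,1]-K[1,2])/K[1,1]]
    u=d.copy()
    for _ in range(20): u=d/(1+k*(u**2).sum(1,keepdims=True))
    r=np.c_[u,np.ones(len(u))]@T[:3,:3].T
    o=T[:3,3]; s=(z-o[2])/r[:,2]
    return o+r*s[:,None]
def w2p(c,P):
    K=np.array(c['intrinsics']);k=c['k1'];T=np.array(c['world_from_camera'])
    P=np.atleast_2d(P); q=(P-T[:3,3])@T[:3,:3]
    u=q[:,:2]/q[:,2:]; u=u*(1+k*(u**2).sum(1,keepdims=True))
    return u*[K[0,0],K[1,1]]+[K[0,2],K[1,2]]
E
python3 - <<'E'
from h import *
for n in ['top','side','wrist']:
    c=calibration(n); f=grab_frame(n); save(n+'0',f); np.save(n+'0.npy',f)
    print(n,np.round(np.array(c['world_from_camera']),3).tolist(),np.array(c['intrinsics']).round(1).tolist(),c['k1'])
print(state())
E
```

```text
top [[-0.011, -0.997, 0.072, 0.41], [-1.0, 0.012, 0.01, 0.014], [-0.011, -0.072, -0.997, 0.896], [0.0, 0.0, 0.0, 1.0]] [[402.4, 0.0, 322.1], [0.0, 402.4, 193.4], [0.0, 0.0, 1.0]] -0.0928807531513265
side [[0.908, -0.189, 0.373, 0.164], [-0.417, -0.46, 0.784, -0.683], [0.024, -0.868, -0.497, 0.492], [0.0, 0.0, 0.0, 1.0]] [[372.2, 0.0, 322.7], [0.0, 372.2, 201.1], [0.0, 0.0, 1.0]] -0.027805561214304175
wrist [[0.34, 0.895, 0.29, 0.137], [0.94, -0.323, -0.106, 0.614], [-0.001, 0.309, -0.951, 0.373], [0.0, 0.0, 0.0, 1.0]] [[331.5, 0.0, 318.2], [0.0, 331.5, 199.0], [0.0, 0.0, 1.0]] 0.023693212888735934
{'time': 0.15, 'joint_pos': array([ 1.10596589e+00,  5.32119230e-02,  1.61397166e+00, -3.13774019e-06,
        1.47599668e+00, -1.18993762e-01]), 'joint_vel': array([-0.00129669, -0.00267745, -0.00480057,  0.00297227, -0.0008747 ,
       -0.00045994]), 'joint_efforts': array([ 8.69335472e-04, -3.94231832e+01, -3.70725596e+01, -8.06468483e-05,
        4.53229412e-03,  3.03680008e-05]), 'tool_pos': array([0.21165743, 0.58758903, 0.24934539]), 'tool_rot': array([-2.26948705e-04,  1.72057689e-01,  9.85086555e-01, -7.60672800e-04]), 'contact_force': array([-0.64650384,  0.21354776, -1.3169083 ]), 'ft_torque': array([-0.00265874,  0.0245869 , -0.02274583]), 'gripper_width': 0.9972185704386528}
```

View pics/top0.png

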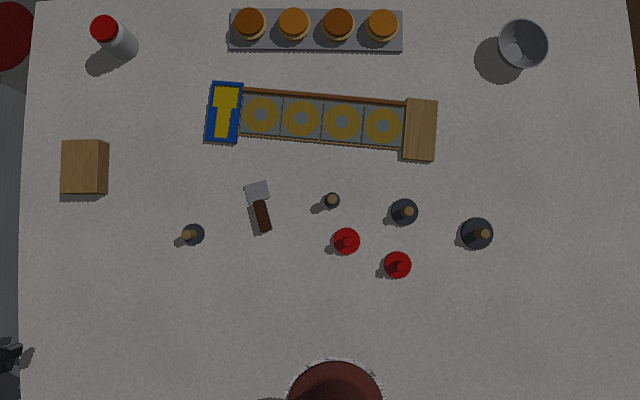

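View pics/side0.png

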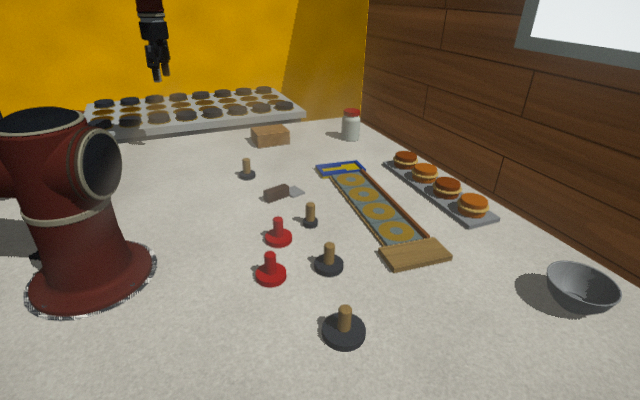

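View pics/wrist0.png

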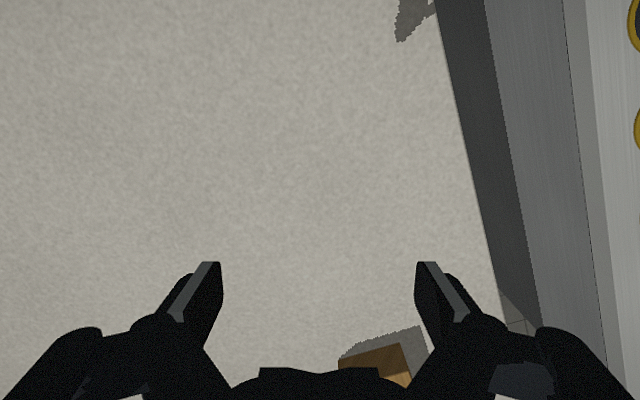

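Top view: black weights are at px (194,234), (332,200), (404,212) and (477,233), and the scraper is at (259,205). The blue tile is at (224,112) and the seats run (261,115) to (383,126). The red look-alikes at (346,241) and (397,265) and the plain wood twin at (420,130) are not wanted. Next I'll take close crops.

```bash
python3 - <<'E'
from h import *
f=np.load('top0.npy')
save('c1',f,(170,165,510,285),2.35)
save('c2',f,(195,70,445,170),3.2)
E
```

```text
(no output)
```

View pics/c1.png

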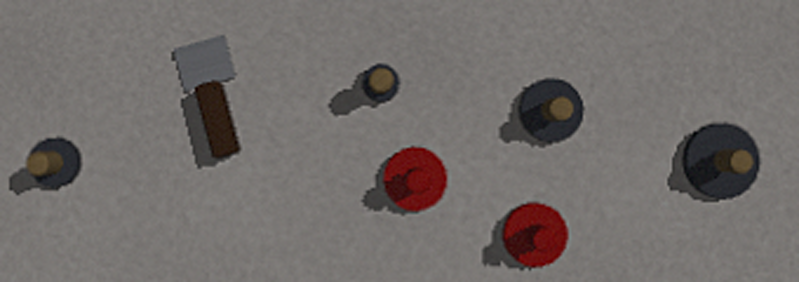

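View pics/c2.png

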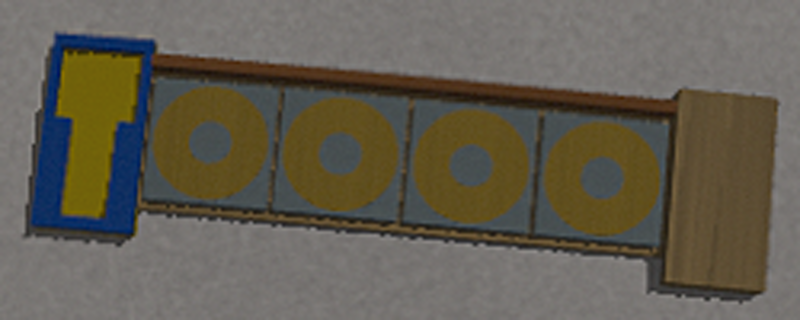

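```bash
cat > m.py <<'E'
from h import *
f=np.load('top0.npy'); c=calibration('top')
hsv=cv2.cvtColor(f,cv2.COLOR_RGB2HSV)
print([hsv[y,x].tolist() for y,x in [(115,275),(98,225),(130,221),(115,261),(212,404),(220,404),(210,408),(110,310),(186,258),(220,262),(250,300)]])
# rings
sub=np.zeros(f.shape[:2],np.uint8); sub[85:150,243:405]=1
m=((hsv[...,0]>15)&(hsv[...,0]<30)&(hsv[...,1]>130)).astype(np.uint8)*sub
n,l,s,ce=cv2.connectedComponentsWithStats(m)
seats=[]
for i in range(1,n):
    if s[i,4]>300:
        ys,xs=np.where(l==i)
        pts=np.c_[xs,ys].astype(np.float32)
        e=cv2.minEnclosingCircle(pts)
        hull=cv2.convexHull(pts); E=cv2.fitEllipse(hull)
        P=p2w(c,[E[0]],.012)[0]; print(s[i],E,P.round(4)); seats.append(P)
seats=np.array(seats); o=np.argsort(-seats[:,1]); seats=seats[o]
print(np.diff(seats,axis=0), np.linalg.norm(np.diff(seats,axis=0),axis=1))
# cavity
sub[:]=0; sub[78:146,200:246]=1
m=((hsv[...,0]>20)&(hsv[...,0]<33)&(hsv[...,1]>130)).astype(np.uint8)*sub
n,l,s,ce=cv2.connectedComponentsWithStats(m); i=1+np.argmax(s[1:,4])
ys,xs=np.where(l==i); R=cv2.minAreaRect(np.c_[xs,ys].astype(np.float32)); print('cav',s[i],R,p2w(c,cv2.boxPoints(R),.0115).round(4))
m=((hsv[...,0]>100)&(hsv[...,0]<125)&(hsv[...,1]>150)).astype(np.uint8)*sub
ys,xs=np.where(m>0); R=cv2.minAreaRect(np.c_[xs,ys].astype(np.float32)); B=p2w(c,cv2.boxPoints(R),.015);print('tile',R,B.round(4),B.mean(0), np.linalg.norm(B[1]-B[0]),np.linalg.norm(B[2]-B[1]))
# weights: dark disc
for nm,(u,v) in dict(w48=(194,234),w36=(332,200),w60=(404,212),w72=(477,233)).items():
    win=hsv[v-25:v+25,u-30:u+30].astype(int)
    h=((win[...,0]>8)&(win[...,0]<25)&(win[...,1]>90)).astype(np.uint8)
    d=((win[...,2]<60)&(win[...,0]>95)&(win[...,1]>20)).astype(np.uint8)
    out=[]
    for mm,z in((h,.058),(d,.014)):
        n,l,s,ce=cv2.connectedComponentsWithStats(mm)
        if n<2: continue
        i=1+np.argmax(s[1:,4]); ys,xs=np.where(l==i)
        (x,y),r=cv2.minEnclosingCircle(np.c_[xs,ys].astype(np.float32))
        P=p2w(c,[(x+u-30,y+v-25)],z)[0]; out.append((round(x+u-30,1),round(y+v-25,1),round(r,1),s[i,4],P[:2].round(4).tolist()))
    print(nm,out)
E
python3 m.py
```

```text
[[23, 186, 92], [25, 232, 113], [26, 232, 113], [100, 28, 81], [20, 115, 69], [109, 43, 47], [20, 116, 90], [21, 176, 94], [120, 11, 96], [14, 145, 44], [6, 10, 122]]
[243  97  36  35 819] ((260.3186340332031, 114.17229461669922), (34.25102615356445, 35.485313415527344), 66.09476470947266) [0.6547 0.1594 0.012 ]
[284 101  35  35 822] ((300.827392578125, 117.79110717773438), (34.80433654785156, 35.16251754760742), 66.4788818359375) [0.6447 0.0682 0.012 ]
[325 105  35  35 826] ((341.7077941894531, 121.5375747680664), (34.95335388183594, 35.393611907958984), 108.71173095703125) [ 0.6348 -0.0233  0.012 ]
[365 108  36  36 831] ((382.7301940917969, 125.40596771240234), (34.75935363769531, 35.56223678588867), 105.1944808959961) [ 0.625  -0.1149  0.012 ]
[[-0.00995599 -0.09128796  0.        ]
 [-0.00986037 -0.09145514  0.        ]
 [-0.0097977  -0.09164265  0.        ]] [0.09182927 0.09198516 0.09216491]
cav [212  85  27  53 916] ((223.54617309570312, 111.13077545166016), (24.434839248657227, 51.47441482543945), 7.125016689300537) [[0.609  0.2777 0.0115]
 [0.7278 0.2654 0.0115]
 [0.7191 0.2091 0.0115]
 [0.6009 0.2222 0.0115]]
tile ((223.56483459472656, 111.44879150390625), (31.839237213134766, 60.81586837768555), 6.709836959838867) [[0.5978 0.2857 0.015 ]
 [0.7379 0.2723 0.015 ]
 [0.727  0.1992 0.015 ]
 [0.5879 0.2137 0.015 ]] [0.66266208 0.24272671 0.015     ] 0.14069256473067862 0.07391839440067868
w48 [(188.9, 234.5, 7.3, np.int32(124), [0.3875, 0.3031]), (192.6, 233.6, 10.7, np.int32(206), [0.3883, 0.3098])]
w36 [(331.6, 199.1, 5.3, np.int32(88), [0.4587, 0.0021]), (331.5, 199.7, 7.7, np.int32(83), [0.4599, 0.0018])]
w60 [(406.8, 211.5, 6.3, np.int32(98), [0.4309, -0.1543]), (404.2, 211.3, 13.4, np.int32(406), [0.4325, -0.1573])]
w72 [(481.6, 233.0, 7.7, np.int32(122), [0.3836, -0.3117]), (476.4, 232.7, 16.3, np.int32(594), [0.383, -0.3169])]
```

servo_tool:
  deltas:
    - [[60, 45, -70, -10, 0.5], [60, 90, -140, -30, 1.2], [60, 135, -210, -50, 2.3], [60, 178, -277, -70, 2.3], [60, 178, -277, -70, 2.3]]

```text
time: 0.78
tool_pos: [0.3776, 0.3292, 0.1855]
tool_rot: [0.0, 0.052, 0.999, 0.0]
contact_force: [0.8, 0.2, 0.2]
gripper_width: 0.702
```

```bash
python3 - <<'E'
from h import *
s=state(); print(s['time'],s['tool_pos'],s['tool_rot'],s['gripper_width'])
c=calibration('wrist'); f=grab_frame('wrist'); np.save('w1.npy',f); save('w1',f)
print(w2p(c,[[.388,.310,.058],[.388,.310,.014]]))
# scraper
f=np.load('top0.npy');ct=calibration('top')
hsv=cv2.cvtColor(f,cv2.COLOR_RGB2HSV).astype(int)[175:240,235:285]
h=((hsv[...,0]<20)&(hsv[...,1]>80)).astype(np.uint8)
ys,xs=np.where(h>0);R=cv2.minAreaRect(np.c_[xs+235,ys+175].astype(np.float32));B=p2w(ct,cv2.boxPoints(R),.028);print('handle',R,B.round(4),B.mean(0))
save('sc',f,(230,170,290,240),8)
E
```

```text
0.775 [0.37755252 0.32918877 0.18547028] [1.17230500e-04 5.22568773e-02 9.98633669e-01 2.70480538e-05] 0.7024125708971836
[[296.3937535  210.92343968]
 [299.32587219 194.69645253]]
handle ((261.91448974609375, 215.25376892089844), (31.493932723999023, 11.364555358886719), 74.93151092529297) [[0.4572 0.1737 0.028 ]
 [0.4633 0.1498 0.028 ]
 [0.3974 0.1322 0.028 ]
 [0.3913 0.156  0.028 ]] [0.42728771 0.152912   0.028     ]
```

View pics/w1.png

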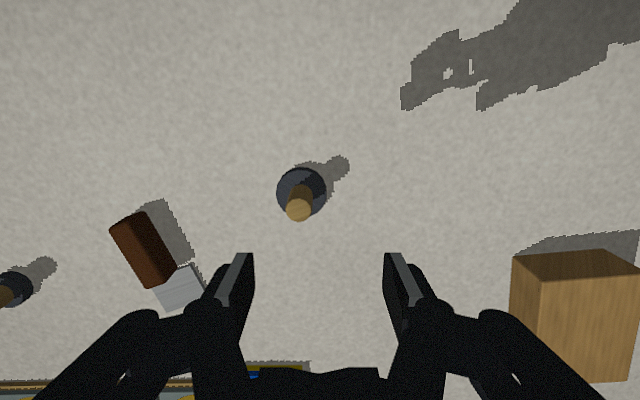

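View pics/sc.png

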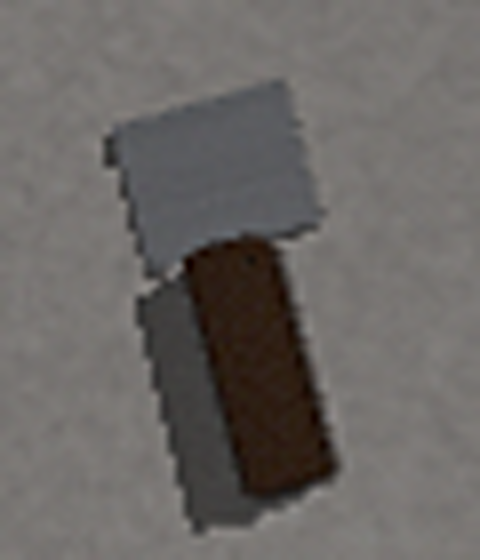

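Wrist picture: the 48 mm weight's handle top is at (298,209), within 2 px of where the top view puts it. Its position is (0.387, 0.312). The scraper is at left, (150,250).

servo_tool:
  deltas:
    - [[60, 0, 0, 0, 0]]

```text
time: 0.95
tool_pos: [0.3774, 0.3293, 0.1851]
tool_rot: [-0.001, 0.054, 0.999, -0.0]
contact_force: [-0.1, 0.0, 0.3]
gripper_width: 0.703
```

servo_tool:
  deltas:
    - [[60, 10, -17, -40, 0], [60, 10, -17, -90, 0], [60, 10, -17, -125, 0], [60, 10, -17, -145, 0], [20, 10, -17, -145, 0]]

```text
time: 1.58
tool_pos: [0.3852, 0.3144, 0.0395]
tool_rot: [-0.002, 0.051, 0.999, -0.001]
contact_force: [0.3, 0.2, -0.2]
gripper_width: 0.503
```

servo_tool:
  deltas:
    - [[5, 0, 0, 0, 0], [5, 0, 0, 0, 0], [5, 0, 0, 0, 0]]

```text
time: 1.95
tool_pos: [0.3878, 0.315, 0.0426]
tool_rot: [0.001, 0.052, 0.999, 0.001]
contact_force: [-0.7, 1.5, 4.1]
gripper_width: 0.239
```

servo_tool:
  deltas:
    - [[5, 0, 0, 0, 0], [5, 0, 0, 10, 0], [5, 0, 0, 30, 0], [5, 0, 0, 60, 0], [5, 0, 0, 100, 0]]

```text
time: 2.58
tool_pos: [0.3857, 0.3128, 0.1403]
tool_rot: [-0.002, 0.053, 0.999, -0.001]
contact_force: [-0.3, 0.4, -2.0]
gripper_width: 0.24
```

```bash
python3 - <<'E'
from h import *
s=state(); print(s['time'],s['tool_pos'],s['contact_force'],s['gripper_width'])
c=calibration('wrist'); f=grab_frame('wrist'); save('w2',f)
t=s['tool_pos']; print(w2p(c,[t,t+[0,0,-.0395],t+[0,0,.018]]))
E
```

```text
2.575 [0.38568999 0.31279455 0.14032468] [-0.26951873  0.41646544 -1.95780116] 0.2402960589302494
[[319.3296966  286.13472808]
 [319.28605778 245.47800705]
 [319.35878623 312.87625581]]
```

View pics/w2.png

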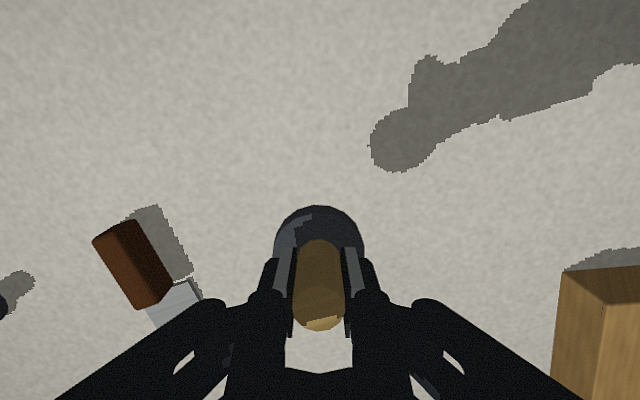

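servo_tool:
  deltas:
    - [[5, 20, -20, 0, 0], [5, 65, -62, 0, 0], [5, 110, -104, 0, 0], [5, 155, -147, 0, 0], [5, 195, -185, 0, 0]]

```text
time: 3.25
tool_pos: [0.5828, 0.1268, 0.1404]
tool_rot: [-0.0, 0.053, 0.999, -0.0]
contact_force: [0.1, 0.6, -2.8]
gripper_width: 0.242
```

servo_tool:
  deltas:
    - [[5, 35, -34, 0, 0], [5, 55, -52, 0, 0], [5, 62, -59, 0, 0], [5, 62, -59, -20, 0], [5, 62, -59, -40, 0]]

```text
time: 3.88
tool_pos: [0.6425, 0.0709, 0.0989]
tool_rot: [-0.001, 0.052, 0.999, 0.0]
contact_force: [-0.8, -0.3, -2.8]
gripper_width: 0.24
```

```bash
python3 - <<'E'
from h import *
s=state(); print(s['time'],s['tool_pos'],s['contact_force'],s['gripper_width'])
c=calibration('wrist'); f=grab_frame('wrist'); save('w3',f)
ft=grab_frame('top'); save('t3',ft,(200,60,440,180),3.2)
E
```

```text
3.875 [0.64248259 0.07089919 0.09885728] [-0.78829217 -0.31752938 -2.82296311] 0.24042787614084912
```

View pics/w3.png

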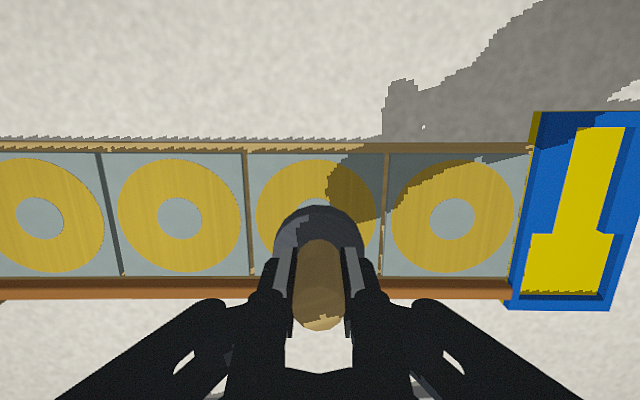

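View pics/t3.png

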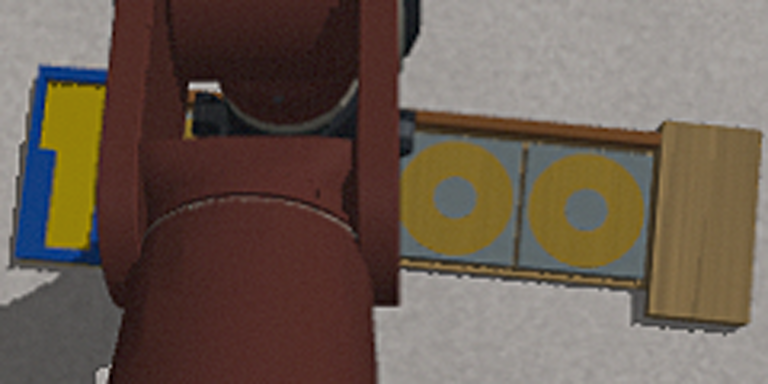

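servo_tool:
  deltas:
    - [[5, 0, 0, -20, 0], [5, 0, 0, -36, 0], [5, 0, 0, -44, 0], [5, 0, 0, -47, 0], [5, 0, 0, -47, 0]]

```text
time: 4.6
tool_pos: [0.6446, 0.07, 0.0547]
tool_rot: [0.001, 0.052, 0.999, 0.0]
contact_force: [-1.1, 0.4, -0.9]
gripper_width: 0.242
```

```bash
python3 - <<'E'
from h import *
s=state(); print(s['time'],s['tool_pos'],s['contact_force'],s['gripper_width'])
c=calibration('wrist'); f=grab_frame('wrist'); save('w4',f); np.save('w4.npy',f)
print(w2p(c,[[.6547,.1594,.012],[.6447,.0682,.012],[.6348,-.0233,.012],[.652,.2438,.008],[.6627,.2427,.015]]))
t=s['tool_pos']
print(w2p(c,[t+[0,0,-.026],t+[.994*.024,-.107*.024,-.026],t-[.994*.024,-.107*.024,+.026]]))
E
```

```text
4.6 [0.64460273 0.0699606  0.05465103] [-1.06879982  0.42808276 -0.86170053] 0.2420602657072036
[[483.29160595 243.7355281 ]
 [315.88491351 243.029149  ]
 [147.63694968 243.0676333 ]
 [640.32545813 221.60810765]
 [646.70770185 245.43820253]]
[[319.14285777 256.99933779]
 [319.04705149 298.08913193]
 [319.2481703  212.20449739]]
```

View pics/w4.png

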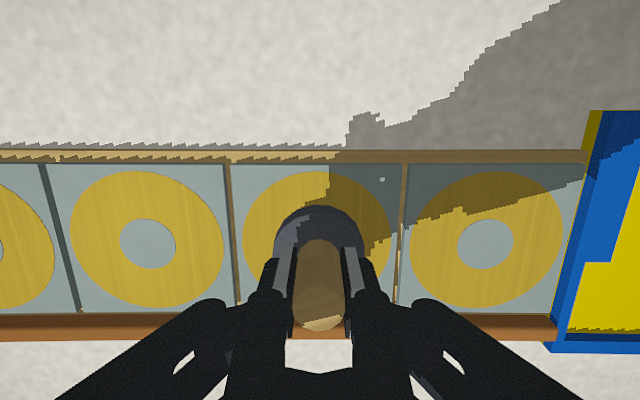

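servo_tool:
  deltas:
    - [[5, 0, -1, -2, 0], [5, 0, -1, -3, 0], [5, 0, -1, -3, 0]]

```text
time: 5.03
tool_pos: [0.6448, 0.0698, 0.0546]
tool_rot: [0.0, 0.052, 0.999, 0.001]
contact_force: [-7.5, 2.0, 13.6]
gripper_width: 0.244
```

servo_tool:
  deltas:
    - [[30, 0, 0, 2, 0], [55, 0, 0, 2, 0], [55, 0, 0, 3, 0], [55, 0, 0, 25, 0], [55, 0, 0, 70, 0]]

```text
time: 5.65
tool_pos: [0.6425, 0.0689, 0.1203]
tool_rot: [-0.002, 0.053, 0.999, -0.0]
contact_force: [0.3, 0.4, 0.4]
gripper_width: 0.643
```

```bash
python3 - <<'E'
from h import *
s=state(); print(s['time'],s['tool_pos'],s['contact_force'],s['gripper_width'])
c=calibration('wrist'); f=grab_frame('wrist'); save('w5',f)
print(w2p(c,[[.6447,.0682,.070],[.6447,.0682,.026]]))
E
```

```text
5.65 [0.64246325 0.06888996 0.12026745] [0.27358801 0.4159472  0.3717026 ] 0.6433496716448264
[[318.27334125 240.97999712]
 [318.26732682 214.27883653]]
```

View pics/w5.png

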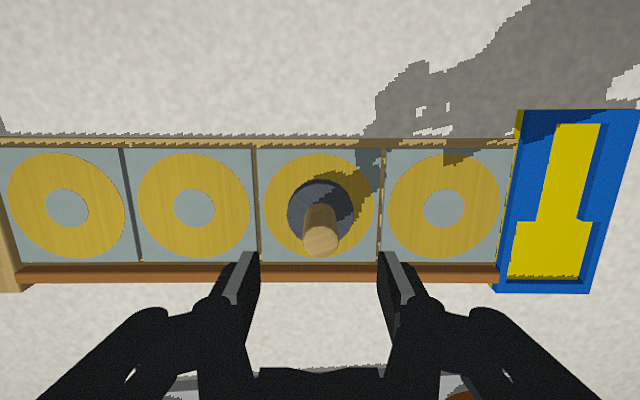

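Wrist picture: the 48 mm weight stands on the second seat, handle top at (321,240) against a predicted (318,241), so under 2 mm off. Next is the 36 mm weight.

servo_tool:
  deltas:
    - [[60, -50, -18, 20, 0], [60, -100, -35, 30, 0], [60, -150, -53, 30, 0], [60, -186, -65, 30, 0], [60, -186, -65, 30, 0]]

```text
time: 6.32
tool_pos: [0.4567, 0.0035, 0.152]
tool_rot: [0.001, 0.053, 0.999, -0.0]
contact_force: [0.9, 1.0, -0.8]
gripper_width: 0.701
```

```bash
python3 - <<'E'
from h import *
s=state(); print(s['time'],s['tool_pos'],s['contact_force'],s['gripper_width'])
c=calibration('wrist'); f=grab_frame('wrist'); save('w6',f)
print(w2p(c,[[.4587,.0021,.058],[.4587,.0021,.014]]))
E
```

```text
6.325 [0.4567147  0.00351494 0.15197294] [ 0.86645507  1.02204102 -0.75610981] 0.700823686293966
[[317.16791141 213.32040344]
 [317.3156658  194.55978594]]
```

View pics/w6.png

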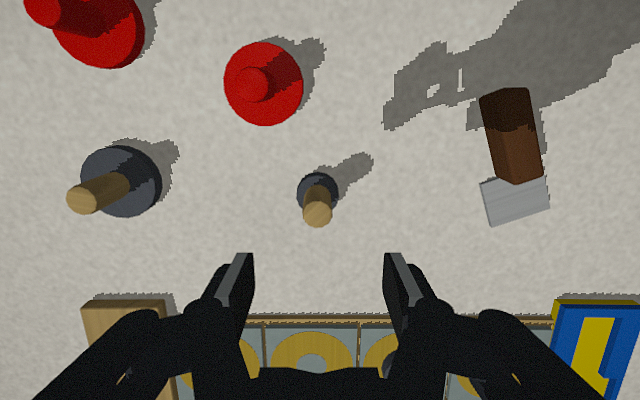

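Handle top at (317,213), as predicted. Descending.

servo_tool:
  deltas:
    - [[60, 0, 0, -40, 0], [60, 0, 0, -85, 0], [60, 0, 0, -110, 0], [60, 0, 0, -110, 0], [5, 0, 0, -110, 0]]

```text
time: 7.0
tool_pos: [0.4599, 0.0039, 0.0427]
tool_rot: [0.001, 0.052, 0.999, -0.0]
contact_force: [-0.5, 0.0, 1.1]
gripper_width: 0.502
```

servo_tool:
  deltas:
    - [[5, 0, 0, 0, 0], [5, 0, 0, 0, 0], [5, 0, 0, 0, 0], [5, 0, 0, 0, 0]]

```text
time: 7.5
tool_pos: [0.4598, 0.0037, 0.0431]
tool_rot: [0.002, 0.052, 0.999, -0.0]
contact_force: [-0.2, 0.5, 5.6]
gripper_width: 0.243
```

servo_tool:
  deltas:
    - [[5, 0, 0, 15, 0], [5, 20, 15, 50, 0], [5, 55, 45, 85, 0], [5, 95, 75, 100, 0], [5, 135, 110, 100, 0]]

```text
time: 8.12
tool_pos: [0.5952, 0.1149, 0.1442]
tool_rot: [0.002, 0.053, 0.999, 0.0]
contact_force: [0.8, -1.4, -1.3]
gripper_width: 0.236
```

servo_tool:
  deltas:
    - [[5, 35, 27, 0, 0], [5, 55, 42, 0, 0], [5, 61, 47, -20, 0], [5, 61, 47, -60, 0], [5, 61, 47, -83, 0]]

```text
time: 8.75
tool_pos: [0.651, 0.1601, 0.0543]
tool_rot: [-0.003, 0.053, 0.999, -0.001]
contact_force: [-17.7, -3.3, 68.4]
gripper_width: 0.244
```

servo_tool:
  deltas:
    - [[5, 0, 0, -2, 0], [5, 0, 0, -4, 0], [5, 0, 0, -5, 0]]

```text
time: 9.12
tool_pos: [0.654, 0.1608, 0.0533]
tool_rot: [0.0, 0.053, 0.999, 0.0]
contact_force: [-0.5, -0.2, -1.8]
gripper_width: 0.24
```

```bash
python3 - <<'E'
from h import *
s=state(); print(s['time'],s['tool_pos'],s['contact_force'],s['gripper_width'])
f=grab_frame('wrist'); save('w7',f)
f=grab_frame('side'); save('s7',f,(280,130,460,290),4)
E
```

```text
9.125 [0.65400059 0.1607922  0.05328646] [-0.4740973  -0.19944495 -1.80360319] 0.24048874048857527
```

View pics/w7.png

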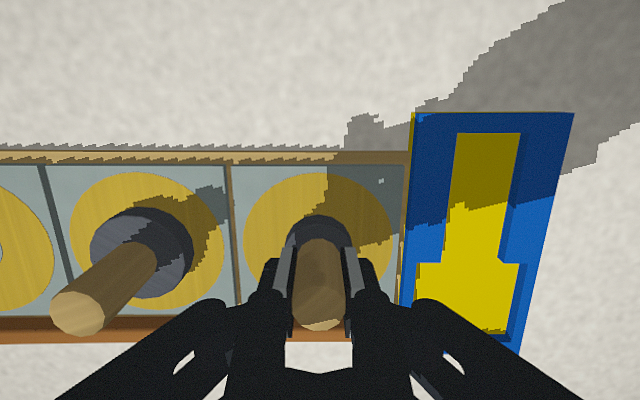

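View pics/s7.png

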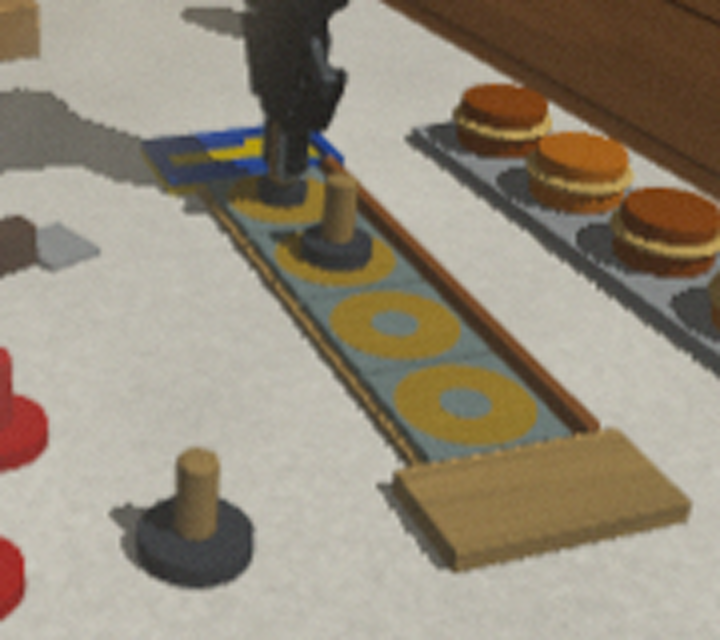

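servo_tool:
  deltas:
    - [[5, 0, -1, -1, 0], [5, 0, -1, -2, 0]]

```text
time: 9.48
tool_pos: [0.6546, 0.1606, 0.0531]
tool_rot: [0.0, 0.052, 0.999, 0.001]
contact_force: [-5.0, 1.1, 9.7]
gripper_width: 0.241
```

In contact. Releasing.

servo_tool:
  deltas:
    - [[30, 0, 0, 2, 0], [50, 0, 0, 2, 0], [50, 0, 0, 3, 0], [50, 0, 0, 25, 0], [50, 0, 0, 70, 0]]

```text
time: 10.1
tool_pos: [0.6525, 0.1597, 0.1203]
tool_rot: [-0.002, 0.052, 0.999, -0.0]
contact_force: [0.6, -0.0, -0.0]
gripper_width: 0.584
```

```bash
python3 - <<'E'
from h import *
s=state(); print(s['time'],s['tool_pos'],s['contact_force'],s['gripper_width'])
c=calibration('wrist'); f=grab_frame('wrist'); save('w8',f); np.save('w8.npy',f)
print(w2p(c,[[.6547,.1594,.070],[.6547,.1594,.026],[.652,.2438,.008],[.6627,.2427,.015]]))
E
```

```text
10.1 [0.65246645 0.15969274 0.12025077] [ 0.57433826 -0.00717405 -0.01531691] 0.5837688135480964
[[319.0102505  240.89509285]
 [318.9124981  214.19915683]
 [431.91659258 191.06109966]
 [433.55838879 207.91153064]]
```

View pics/w8.png

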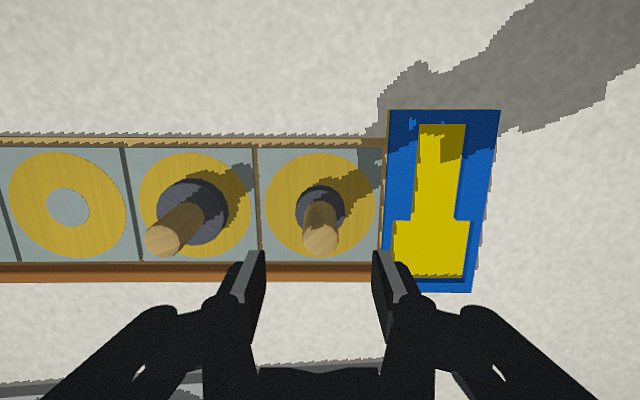

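36 mm is on its seat, handle top (320,240) against a predicted (319,241). I'll overlay the slot model on this picture.

```bash
python3 - <<'E'
from h import *
c=calibration('wrist'); f=np.load('w8.npy'); 
ax=np.array([.9942,-.1077]);ay=np.array([.1077,.9942]); S=np.array([.652,.2438])
g=4.75
T=np.array([[-45-g,-12-g],[25-g,-12-g],[25-g,-25-g],[67+g,-25-g],[67+g,25+g],[25-g,25+g],[25-g,12+g],[-45-g,12+g]])/1000
tile=np.array([[-59,-36],[81,-36],[81,36],[-59,36]])/1000
def dr(im,P,z,col):
    W=np.c_[S+P[:,:1]*ax+P[:,1:]*ay,np.full(len(P),z)]
    q=w2p(c,W); cv2.polylines(im,[np.round((q-[360,90])*4).astype(int)],True,col,1)
im=cv2.cvtColor(f[90:310,360:560],cv2.COLOR_RGB2BGR); im=cv2.resize(im,None,fx=4,fy=4)
im=im[:600]if 0 else im
dr(im,T,.008,(0,0,255));dr(im,tile,.015,(255,255,255));
im=cv2.resize(im,None,fx=.68,fy=.68); cv2.imwrite('pics/ov.png',im)
E
```

```text
(no output)
```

View pics/ov.png

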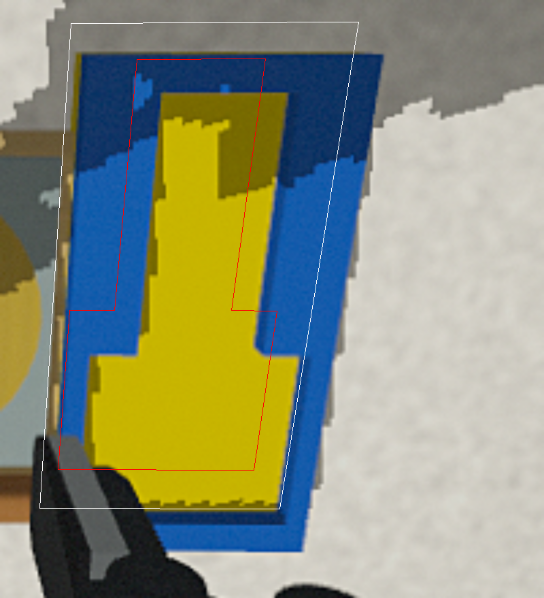

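```bash
python3 - <<'E'
from h import *
s=state(); print(s['time'],s['tool_pos'],s['tool_rot'])
c=calibration('wrist');print(w2p(c,[[.6547,.1594,.070],[.6627,.2427,.015]]))
f=grab_frame('wrist'); np.save('w9.npy',f);s=state(); print(s['time'],s['tool_pos'],s['tool_rot'])
ax=np.array([.9942,-.1077]);ay=np.array([.1077,.9942]); S=np.array([.652,.2438])
g=4.75
T=np.array([[-45-g,-12-g],[25-g,-12-g],[25-g,-25-g],[67+g,-25-g],[67+g,25+g],[25-g,25+g],[25-g,12+g],[-45-g,12+g]])/1000
tile=np.array([[-59,-36],[81,-36],[81,36],[-59,36]])/1000
def dr(im,P,z,col):
    W=np.c_[S+P[:,:1]*ax+P[:,1:]*ay,np.full(len(P),z)]
    q=w2p(c,W); cv2.polylines(im,[np.round((q-[360,90])*2.7).astype(int)],True,col,1)
im=cv2.cvtColor(f[90:310,360:560],cv2.COLOR_RGB2BGR); im=cv2.resize(im,None,fx=2.7,fy=2.7)
dr(im,T,.008,(0,0,255));dr(im,tile,.015,(255,255,255)); cv2.imwrite('pics/ov2.png',im)
E
```

```text
10.15 [0.6574808  0.16047269 0.13031831] [4.94115305e-03 5.24116143e-02 9.98612933e-01 9.04260865e-04]
[[316.45715406 225.0546446 ]
 [427.6970747  195.28970075]]
10.2 [0.65831867 0.1605905  0.12971991] [0.00630623 0.05240066 0.99860557 0.00114729]
```

View pics/ov2.png

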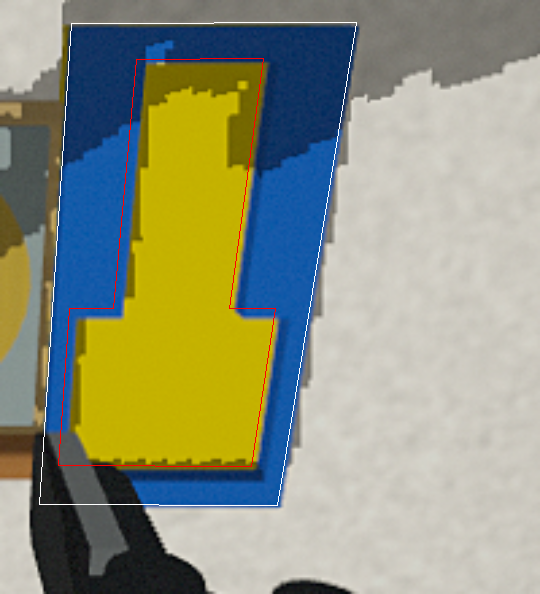

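Slot confirmed at (0.652, 0.2438): once settled, the tile outline and the cavity edges match the picture. Next is the scraper.

servo_tool:
  deltas:
    - [[65, -40, -1, 20, 0.5], [65, -95, -2, 30, 1.5], [65, -150, -3, 30, 2.5], [65, -200, -3, 30, 3.5], [65, -217, -3, 30, 3.5]]

```text
time: 10.82
tool_pos: [0.4348, 0.157, 0.1515]
tool_rot: [0.0, -0.131, 0.991, 0.0]
contact_force: [0.5, -0.3, 0.6]
gripper_width: 0.765
```

servo_tool:
  deltas:
    - [[65, 0, 0, 0, 0], [65, 0, 0, 0, 0]]

```text
time: 11.08
tool_pos: [0.4381, 0.157, 0.1521]
tool_rot: [0.001, -0.13, 0.991, 0.0]
contact_force: [-0.6, 0.0, -1.8]
gripper_width: 0.761
```

```bash
python3 - <<'E'
from h import *
s=state(); print(s['time'],s['tool_pos'],s['tool_rot'],s['gripper_width'])
c=calibration('wrist'); f=grab_frame('wrist'); np.save('w10.npy',f)
a=np.deg2rad(15);ax=np.array([np.cos(a),np.sin(a)]);ay=np.array([-ax[1],ax[0]]);S=np.array([.437,.1555])
im=cv2.cvtColor(f,cv2.COLOR_RGB2BGR)
for P,z in (([[-45,-12],[25,-12],[25,12],[-45,12]],.032),([[25,-25],[67,-25],[67,25],[25,25]],.005)):
    P=np.array(P)/1000;W=np.c_[S+P[:,:1]*ax+P[:,1:]*ay,np.full(4,z)]
    cv2.polylines(im,[np.round(w2p(c,W)).astype(int)],True,(0,0,255),1)
cv2.imwrite('pics/w10.png',im)
E
```

```text
11.075 [0.43809508 0.15702336 0.15210501] [ 1.04497048e-03 -1.30301578e-01  9.91473856e-01  1.04172365e-05] 0.7607272621221322
```

View pics/w10.png

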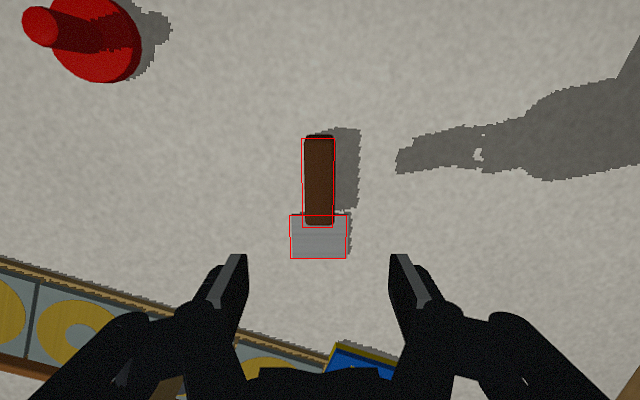

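The scraper model sits on the picture within about 1 px (handle 302–335 × 135–226, blade down to row 258). Descend and grip.

servo_tool:
  deltas:
    - [[65, 0, 0, -45, 0], [65, 0, 0, -90, 0], [65, 0, 0, -112, 0], [65, 0, 0, -119, 0], [65, 0, 0, -119, 0]]

```text
time: 11.75
tool_pos: [0.4377, 0.157, 0.0323]
tool_rot: [0.0, -0.13, 0.991, 0.0]
contact_force: [0.0, -0.0, -0.3]
gripper_width: 0.758
```

servo_tool:
  deltas:
    - [[5, 0, 0, 0, 0], [5, 0, 0, 0, 0], [5, 0, 0, 0, 0], [5, 0, 0, 0, 0], [5, 0, 0, 0, 0]]

```text
time: 12.38
tool_pos: [0.4381, 0.1572, 0.0334]
tool_rot: [0.001, -0.13, 0.991, 0.0]
contact_force: [-1.1, -0.0, 7.0]
gripper_width: 0.261
```

servo_tool:
  deltas:
    - [[5, 0, 0, 10, 0], [5, 0, 0, 40, 0], [5, 0, 0, 80, 0], [5, 0, 0, 89, 0], [5, 0, 0, 89, 0]]

```text
time: 13.0
tool_pos: [0.4369, 0.157, 0.121]
tool_rot: [0.0, -0.13, 0.991, 0.0]
contact_force: [-0.9, 0.4, -1.1]
gripper_width: 0.267
```

```bash
python3 - <<'E'
from h import *
s=state(); print(s['time'],s['tool_pos'],s['tool_rot'],s['gripper_width'],s['contact_force'],s['ft_torque'])
f=grab_frame('wrist'); save('w11',f)
E
```

```text
13.0 [0.43691415 0.15697217 0.12101505] [ 2.46723729e-04 -1.30419505e-01  9.91458870e-01  2.05093111e-05] 0.2672226727188636 [-0.92400582  0.35757061 -1.06018874] [0.02282553 0.01387501 0.01213265]
```

View pics/w11.png

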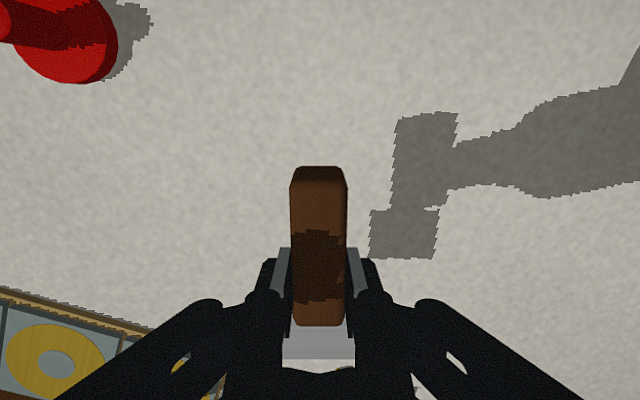

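servo_tool:
  deltas:
    - [[5, 25, 10, 10, -0.5], [5, 70, 29, 15, -1.5], [5, 120, 50, 15, -2.5], [5, 165, 68, 15, -3.5], [5, 195, 80, 15, -3.5]]

```text
time: 13.68
tool_pos: [0.6324, 0.2373, 0.1326]
tool_rot: [-0.002, 0.053, 0.999, -0.001]
contact_force: [0.3, -0.1, -0.6]
gripper_width: 0.264
```

servo_tool:
  deltas:
    - [[5, 15, 6, 0, 0], [5, 20, 8, -20, 0], [5, 20, 8, -50, 0], [5, 20, 8, -70, 0], [5, 20, 8, -70, 0]]

```text
time: 14.3
tool_pos: [0.6491, 0.2442, 0.0617]
tool_rot: [-0.004, 0.052, 0.999, -0.001]
contact_force: [0.9, 0.4, -0.9]
gripper_width: 0.262
```

```bash
python3 - <<'E'
from h import *
s=state(); print(s['time'],s['tool_pos'],s['tool_rot'],s['gripper_width'],s['contact_force'])
c=calibration('wrist');f=grab_frame('wrist'); save('w12',f)
E
```

```text
14.3 [0.64905454 0.24416169 0.06167724] [-0.00350114  0.05248016  0.99861522 -0.00110779] 0.26204077369668366 [ 0.87741025  0.44957958 -0.90366822]
```

View pics/w12.png

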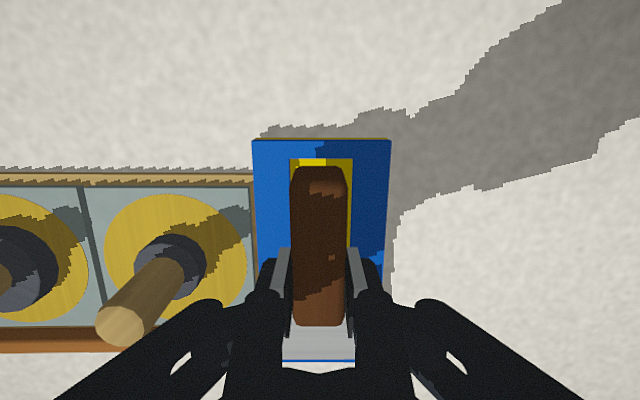

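servo_tool:
  deltas:
    - [[5, 0, 1, 0, 0], [5, 0, 1, -6, 0], [5, 0, 1, -12, 0], [5, 0, 1, -16, 0], [5, 0, 1, -16, 0]]

```text
time: 14.98
tool_pos: [0.6515, 0.2459, 0.0493]
tool_rot: [-0.001, 0.052, 0.999, -0.0]
contact_force: [0.1, 0.2, -1.8]
gripper_width: 0.262
```

```bash
python3 - <<'E'
from h import *
s=state(); print(s['time'],s['tool_pos'],s['tool_rot'],s['gripper_width'],s['contact_force'])
f=grab_frame('wrist'); save('w13',f,(200,100,440,380),2)
E
```

```text
14.975 [0.65152197 0.24585418 0.0492734 ] [-6.15859901e-04  5.24523449e-02  9.98623221e-01 -1.87323945e-04] 0.26222276395744015 [ 0.1138655   0.19377983 -1.79442932]
```

View pics/w13.png

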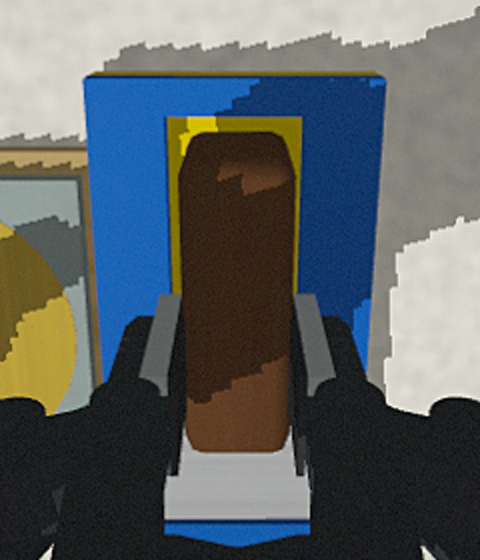

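servo_tool:
  deltas:
    - [[5, 0, -0.5, -2, 0], [5, 0, -0.5, -4, 0], [5, 0, -0.5, -6, 0], [5, 0, -0.5, -8, 0]]

```text
time: 15.52
tool_pos: [0.652, 0.2455, 0.0419]
tool_rot: [-0.0, 0.052, 0.999, -0.0]
contact_force: [-0.4, -0.9, -1.4]
gripper_width: 0.263
```

servo_tool:
  deltas:
    - [[5, 0, 0, -1, 0], [5, 0, 0, -2, 0], [5, 0, 0, -2, 0]]

```text
time: 15.9
tool_pos: [0.6523, 0.2456, 0.0415]
tool_rot: [0.0, 0.052, 0.999, -0.0]
contact_force: [-2.8, -0.6, 6.3]
gripper_width: 0.263
```

Contact at the floor height. Releasing.

servo_tool:
  deltas:
    - [[35, 0, 0, 1, 0], [55, 0, 0, 1, 0], [55, 0, 0, 3, 0], [55, 0, 0, 40, 0], [55, 0, 0, 100, 0]]

```text
time: 16.52
tool_pos: [0.6499, 0.2449, 0.1375]
tool_rot: [-0.003, 0.052, 0.999, -0.001]
contact_force: [0.7, 0.4, 1.3]
gripper_width: 0.642
```

servo_tool:
  deltas:
    - [[55, 0, 0, 0, 0], [55, 0, 0, 0, 0]]

```text
time: 16.77
tool_pos: [0.6521, 0.2455, 0.1404]
tool_rot: [0.0, 0.052, 0.999, 0.0]
contact_force: [-0.2, -0.5, 0.1]
gripper_width: 0.643
```

```bash
cat > ov.py <<'E'
from h import *
import sys
s=state(); print(s['time'],s['tool_pos'],s['tool_rot'],s['gripper_width'])
c=calibration('wrist'); f=grab_frame('wrist')
ax=np.array([.9942,-.1077]);ay=np.array([.1077,.9942]);S=np.array([.652,.2438])
im=cv2.cvtColor(f,cv2.COLOR_RGB2BGR)
for P,z in (([[-45,-12],[25,-12],[25,12],[-45,12]],.040),([[25,-25],[67,-25],[67,25],[25,25]],.013)):
    P=np.array(P)/1000;W=np.c_[S+P[:,:1]*ax+P[:,1:]*ay,np.full(4,z)]
    cv2.polylines(im,[np.round(w2p(c,W)).astype(int)],True,(0,0,255),1)
cv2.imwrite('pics/'+sys.argv[1]+'.png',im)
E
python3 ov.py w14
```

```text
16.775 [0.65209489 0.24548626 0.14041234] [3.29597524e-04 5.24501106e-02 9.98623484e-01 1.21348791e-04] 0.6429639800790157
```

View pics/w14.png

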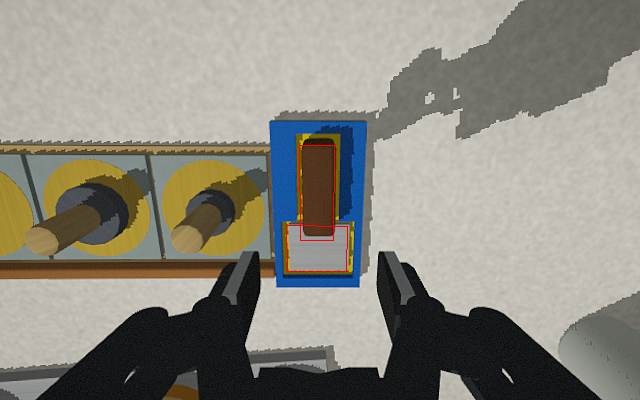

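The scraper is home, with a yellow margin all round it and the blade inside at (318,248). Next is the 60 mm weight.

servo_tool:
  deltas:
    - [[60, -25, -45, 11, 0], [60, -50, -95, 11, 0], [60, -77, -145, 11, 0], [60, -105, -195, 11, 0], [60, -132, -245, 11, 0]]

```text
time: 17.45
tool_pos: [0.5177, -0.0007, 0.1488]
tool_rot: [-0.002, 0.052, 0.999, 0.0]
contact_force: [0.6, -0.6, 0.8]
gripper_width: 0.709
```

servo_tool:
  deltas:
    - [[60, -25, -50, 0, 0], [60, -50, -95, 0, 0], [60, -75, -135, 0, 0], [60, -88, -156, 0, 0], [60, -88, -156, 0, 0]]

```text
time: 18.08
tool_pos: [0.4304, -0.156, 0.1492]
tool_rot: [-0.001, 0.054, 0.999, 0.001]
contact_force: [0.8, 0.6, 0.9]
gripper_width: 0.701
```

servo_tool:
  deltas:
    - [[60, 0, 0, 0, 0], [60, 0, 0, 0, 0]]

```text
time: 18.32
tool_pos: [0.4322, -0.1546, 0.1506]
tool_rot: [-0.0, 0.052, 0.999, 0.0]
contact_force: [-1.1, -0.1, 0.4]
gripper_width: 0.702
```

```bash
python3 - <<'E'
from h import *
s=state(); print(s['time'],s['tool_pos'],s['tool_rot'],s['gripper_width'])
c=calibration('wrist');f=grab_frame('wrist'); save('w15',f)
print(w2p(c,[[.432,-.1568,.058],[.432,-.1568,.014]]))
E
```

```text
18.325 [ 0.43219176 -0.15463687  0.15055455] [-4.24268643e-04  5.17363236e-02  9.98660637e-01  3.22593720e-04] 0.7022216901455588
[[315.64045428 211.61643317]
 [315.98347359 193.13449333]]
```

View pics/w15.png

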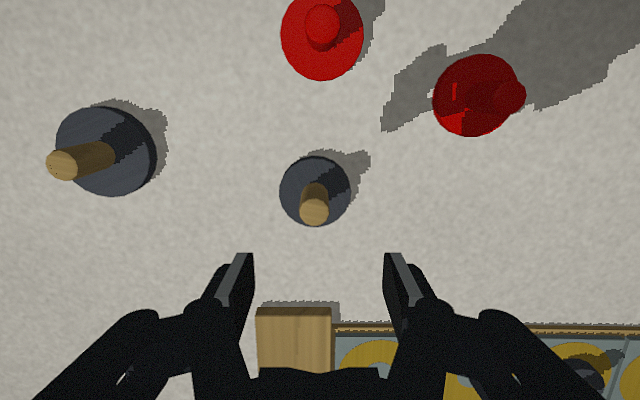

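Handle top at (314,212), so y ≈ -0.158.

servo_tool:
  deltas:
    - [[60, 0, -3, -40, 0], [60, 0, -3, -85, 0], [60, 0, -3, -110, 0], [60, 0, -3, -110, 0], [5, 0, -3, -110, 0]]

```text
time: 19.0
tool_pos: [0.433, -0.1587, 0.0423]
tool_rot: [0.001, 0.052, 0.999, -0.0]
contact_force: [-0.4, -0.1, 0.2]
gripper_width: 0.509
```

servo_tool:
  deltas:
    - [[5, 0, 0, 0, 0], [5, 0, 0, 0, 0], [5, 0, 0, 0, 0], [5, 0, 0, 0, 0]]

```text
time: 19.5
tool_pos: [0.4335, -0.1591, 0.043]
tool_rot: [0.002, 0.052, 0.999, -0.001]
contact_force: [0.1, 1.5, 6.6]
gripper_width: 0.24
```

servo_tool:
  deltas:
    - [[5, 0, 0, 12, 0], [5, 15, 10, 45, 0], [5, 45, 30, 80, 0], [5, 85, 55, 100, 0], [5, 125, 82, 100, 0]]

```text
time: 20.12
tool_pos: [0.5591, -0.0763, 0.1439]
tool_rot: [0.002, 0.053, 0.999, -0.001]
contact_force: [0.8, -0.4, -4.9]
gripper_width: 0.245
```

servo_tool:
  deltas:
    - [[5, 35, 24, 0, 0], [5, 60, 42, 0, 0], [5, 73, 51, -10, 0], [5, 78, 54, -40, 0], [5, 78, 54, -65, 0]]

```text
time: 20.75
tool_pos: [0.6344, -0.0221, 0.0747]
tool_rot: [-0.001, 0.052, 0.999, -0.0]
contact_force: [1.1, 0.5, -4.0]
gripper_width: 0.239
```

servo_tool:
  deltas:
    - [[5, 0, 0, -8, 0], [5, 0, 0, -14, 0], [5, 0, 0, -18, 0], [5, 0, 0, -21, 0], [5, 0, 0, -23, 0]]

```text
time: 21.38
tool_pos: [0.6355, -0.0227, 0.0551]
tool_rot: [0.0, 0.052, 0.999, -0.0]
contact_force: [-7.2, 1.8, 11.2]
gripper_width: 0.241
```

Contact at (0.6355, -0.0227). Releasing.

servo_tool:
  deltas:
    - [[30, 0, 0, 2, 0], [55, 0, 0, 2, 0], [55, 0, 0, 3, 0], [55, 0, 0, 25, 0], [55, 0, 0, 75, 0]]

```text
time: 22.0
tool_pos: [0.6332, -0.0223, 0.1271]
tool_rot: [-0.003, 0.052, 0.999, 0.0]
contact_force: [0.6, -0.2, 0.1]
gripper_width: 0.641
```

servo_tool:
  deltas:
    - [[60, 0, 0, 0, 0], [60, 0, 0, 0, 0]]

```text
time: 22.25
tool_pos: [0.6354, -0.0226, 0.1294]
tool_rot: [0.001, 0.052, 0.999, -0.0]
contact_force: [-0.5, 0.8, -1.3]
gripper_width: 0.706
```

```bash
python3 - <<'E'
from h import *
s=state(); print(s['time'],s['tool_pos'],s['tool_rot'],s['gripper_width'])
c=calibration('wrist');f=grab_frame('wrist'); save('w16',f)
print(w2p(c,[[.6348,-.0233,.070],[.6348,-.0233,.026]]))
E
```

```text
22.25 [ 0.63537814 -0.02258109  0.12939084] [ 8.50050475e-04  5.24435972e-02  9.98623522e-01 -8.95351675e-05] 0.7056442576907238
[[317.67017231 229.6092038 ]
 [317.74639936 205.39349711]]
```

View pics/w16.png

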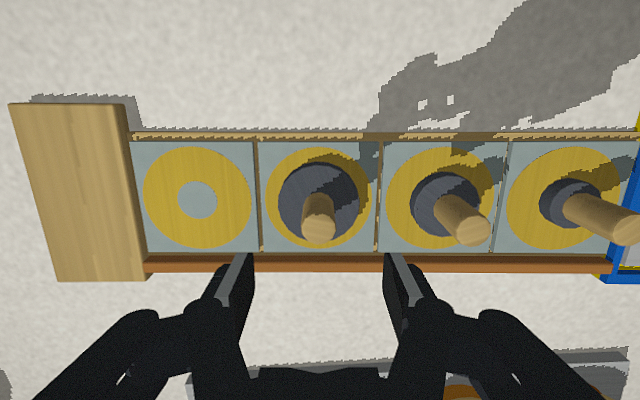

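60 mm is placed, handle top (319,230) against a predicted (318,230). Next is the 72 mm weight.

servo_tool:
  deltas:
    - [[60, -25, -29, 23, 0], [60, -62, -72, 23, 0], [60, -100, -116, 23, 0], [60, -138, -160, 23, 0], [60, -175, -203, 23, 0]]

```text
time: 22.92
tool_pos: [0.4578, -0.2261, 0.1496]
tool_rot: [-0.001, 0.052, 0.999, 0.001]
contact_force: [-0.2, -0.6, 1.0]
gripper_width: 0.704
```

servo_tool:
  deltas:
    - [[60, -35, -40, 0, 0], [60, -62, -72, 0, 0], [60, -77, -90, 0, 0], [60, -77, -90, 0, 0], [60, -77, -90, 0, 0]]

```text
time: 23.55
tool_pos: [0.3829, -0.3147, 0.1502]
tool_rot: [-0.0, 0.052, 0.999, 0.001]
contact_force: [-0.1, 0.2, -0.2]
gripper_width: 0.701
```

```bash
python3 - <<'E'
from h import *
s=state(); print(s['time'],s['tool_pos'],s['tool_rot'],s['gripper_width'])
c=calibration('wrist');f=grab_frame('wrist'); save('w17',f)
print(w2p(c,[[.3833,-.3168,.058],[.3833,-.3168,.014]]))
E
```

```text
23.55 [ 0.3829234  -0.31473102  0.15016196] [-4.81046603e-04  5.24040220e-02  9.98625536e-01  7.90670116e-04] 0.7007646815125009
[[315.73204388 212.60348673]
 [316.0113112  193.96811626]]
```

View pics/w17.png

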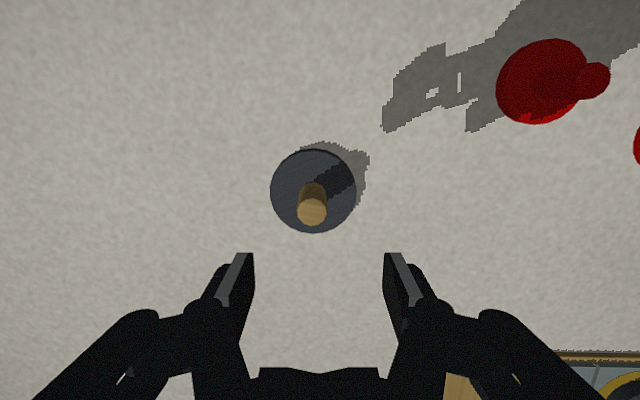

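servo_tool:
  deltas:
    - [[60, 0, -4, -40, 0], [60, 0, -4, -85, 0], [60, 0, -4, -110, 0], [60, 0, -4, -110, 0], [5, 0, -4, -110, 0]]

```text
time: 24.22
tool_pos: [0.384, -0.3198, 0.0422]
tool_rot: [0.001, 0.052, 0.999, -0.001]
contact_force: [0.4, -1.1, 0.1]
gripper_width: 0.5
```

servo_tool:
  deltas:
    - [[5, 0, 0, 0, 0], [5, 0, 0, 0, 0], [5, 0, 0, 0, 0], [5, 0, 0, 0, 0]]

```text
time: 24.72
tool_pos: [0.3842, -0.3204, 0.0431]
tool_rot: [0.001, 0.052, 0.999, -0.001]
contact_force: [0.2, 1.7, 6.6]
gripper_width: 0.238
```

servo_tool:
  deltas:
    - [[5, 0, 0, 12, 0], [5, 10, 8, 45, 0], [5, 40, 33, 80, 0], [5, 80, 67, 100, 0], [5, 120, 100, 100, 0]]

```text
time: 25.35
tool_pos: [0.5047, -0.2193, 0.1436]
tool_rot: [0.002, 0.053, 0.999, -0.001]
contact_force: [-0.0, 0.2, -5.5]
gripper_width: 0.241
```

servo_tool:
  deltas:
    - [[5, 40, 35, 0, 0], [5, 77, 67, 0, 0], [5, 105, 91, 0, 0], [5, 118, 102, 0, 0], [5, 122, 105, -25, 0]]

```text
time: 25.98
tool_pos: [0.6269, -0.1146, 0.1182]
tool_rot: [0.002, 0.052, 0.999, -0.001]
contact_force: [0.2, -0.7, -5.1]
gripper_width: 0.24
```

servo_tool:
  deltas:
    - [[5, 0, 0, -25, 0], [5, 0, 0, -45, 0], [5, 0, 0, -52, 0], [5, 0, 0, -55, 0], [5, 0, 0, -57, 0]]

```text
time: 26.6
tool_pos: [0.6257, -0.1149, 0.0601]
tool_rot: [0.001, 0.053, 0.999, -0.0]
contact_force: [0.4, -0.3, -4.5]
gripper_width: 0.239
```

servo_tool:
  deltas:
    - [[5, 0, 0, -2, 0], [5, 0, 0, -4, 0], [5, 0, 0, -6, 0]]

```text
time: 26.98
tool_pos: [0.6254, -0.1146, 0.0551]
tool_rot: [-0.0, 0.052, 0.999, -0.0]
contact_force: [-8.5, 2.3, 13.3]
gripper_width: 0.241
```

servo_tool:
  deltas:
    - [[30, 0, 0, 2, 0], [55, 0, 0, 2, 0], [55, 0, 0, 3, 0], [55, 0, 0, 25, 0], [55, 0, 0, 75, 0]]

```text
time: 27.6
tool_pos: [0.6233, -0.114, 0.127]
tool_rot: [-0.003, 0.052, 0.999, 0.001]
contact_force: [1.6, -0.1, 0.4]
gripper_width: 0.645
```

servo_tool:
  deltas:
    - [[55, -30, -30, 50, 0], [55, -80, -60, 80, 0], [55, -130, -90, 80, 0], [55, -180, -120, 80, 0], [55, -230, -150, 80, 0]]

```text
time: 28.22
tool_pos: [0.3937, -0.2655, 0.2102]
tool_rot: [0.001, 0.052, 0.999, -0.001]
contact_force: [-0.1, -0.5, 0.1]
gripper_width: 0.643
```

servo_tool:
  deltas:
    - [[55, -20, -45, 0, 0], [55, -20, -75, 0, 0], [55, -20, -75, 0, 0], [55, -20, -75, 0, 0]]

```text
time: 28.72
tool_pos: [0.3752, -0.3392, 0.209]
tool_rot: [0.0, 0.052, 0.999, -0.0]
contact_force: [0.4, 0.1, 0.9]
gripper_width: 0.639
```

```bash
python3 - <<'E'
from h import *
s=state(); print(s['time'],s['tool_pos'],s['contact_force'],s['gripper_width'])
c=calibration('top');f=grab_frame('top'); 
im=cv2.resize(cv2.cvtColor(f,cv2.COLOR_RGB2BGR)[60:180,195:445],None,fx=3.2,fy=3.2,interpolation=cv2.INTER_CUBIC)
for S in [[.6547,.1594],[.6447,.0682],[.6348,-.0233],[.625,-.1149]]:
    for z,r in ((.07,.011),):
        t=np.linspace(0,2*np.pi,40); q=w2p(c,np.c_[S[0]+r*np.cos(t),S[1]+r*np.sin(t),np.full(40,z)])
        cv2.polylines(im,[np.round((q-[195,60]+.5)*3.2).astype(int)],True,(0,0,255),1)
cv2.imwrite('pics/t18.png',im)
f=grab_frame('side'); save('s18',f,(280,130,480,290),4)
E
```

```text
28.725 [ 0.37518617 -0.33922793  0.20895302] [0.38082453 0.0514158  0.91276407] 0.6386692247625099
```

View pics/t18.png

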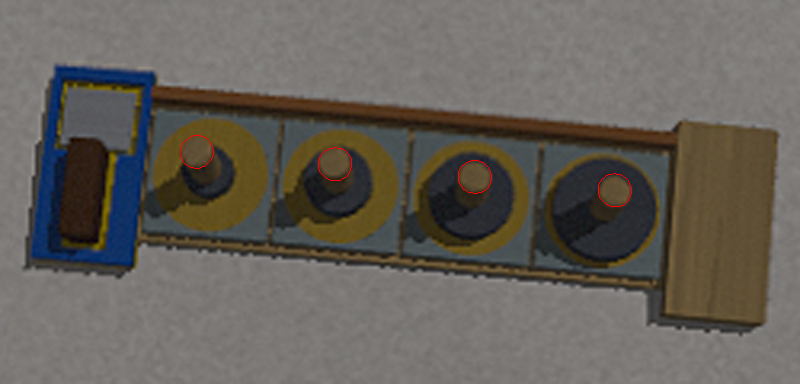

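View pics/s18.png

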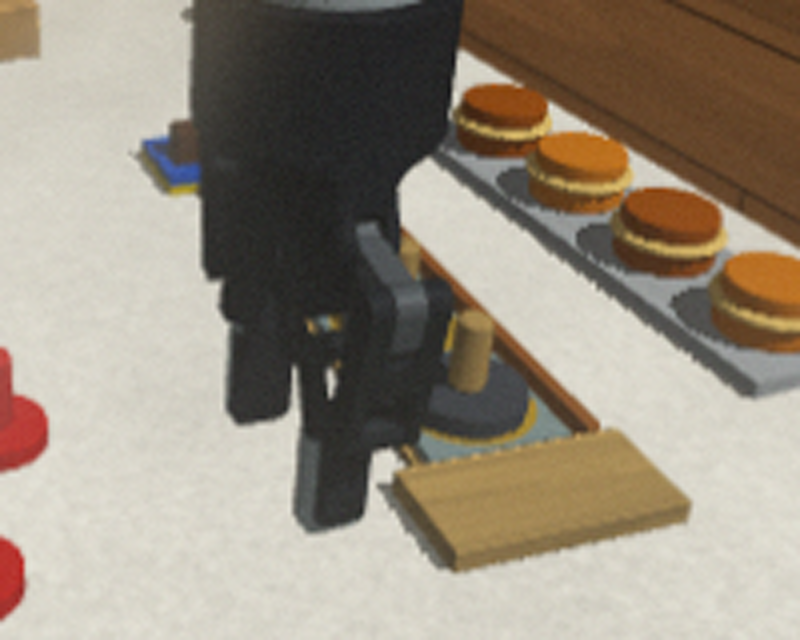

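The handles coincide with the predicted circles at every seat, the scraper lies in its cut-out and the arm is clear. Handing in.

```bash
python3 -c "
from h import *
job_done(); print(state()['time'])"
```

```text
the job is handed in; nothing more can be done
the job is handed in; nothing more can be done
```

All four press weights are on the brass-ringed seats, growing 36, 48, 60, 72 mm away from the blue tile. The scraper lies flat in its cut-out with the blade the right way round. I handed the job in at about 29 s, with the gripper open and clear of everything; no verdict came back.

- **Weights:** in the last top picture every handle top falls on the circle predicted for its seat centre, within about 2 mm. All four stand upright, and the red look-alikes were left alone.
- **Scraper:** contact came at a tool height of 41.5 mm, where the cut-out floor was expected at about 41 mm. Pictures after release show a yellow margin around the scraper. It sits about 3 mm from the modelled position along the tile, within the 10 mm allowed.
- **Rough spots:** the 36 mm weight was set down harder than meant, with a 68 N reading. That is under the 120 N wrist limit, and it stayed upright and centred. One slot overlay disagreed by about 9 px because the arm was still settling; a repeat once it had nearly settled matched.
- **Not checked:** the last side picture was mostly blocked by the gripper, so it confirmed only the 72 mm weight.

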